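Post the condemned bearing through the spring cover of the scrap box

ROBOT

A 7-joint arm with a two-finger parallel gripper is mounted at the origin on the work surface. World frame = base frame: x ahead of the robot, y to its left, z up, the work surface at z = 0. Lengths are in m, angles in rad, forces in N, time in s.
With the tool pointing down it reaches from about 0.425 to 0.925 m from the base axis. Payload 6.8 kg.
Tool frame: the origin (TCP) lies midway between the tips of the shut fingers; the grasp point (between the pads) lies 19 mm behind it; x points along the fingers, y is the direction in which the jaws open and shut, and the axes are right-handed (so a half turn about x gives the same grasp; the last joint's range is limited). The gripper opens to 85 mm and grips with 20 to 120 N. Pads are 22 mm wide; open, the fingers measure 114 mm over their backs; the gripper's body (76 mm by 85 mm) begins 54 mm behind the grasp point. The pads swing forward as they close: fully open they stand 13 mm farther back than shut.
Start: joints at [1.129, 0.477, 0.022, 1.555, -0.011, 1.109, -0.083], TCP at [0.221, -0.638, 0.231] pointing down, gripper open.
Joint ranges: [-2.96, 2.96], [-0.34, 2.1], [-1.41, 1.46], [0.24, 2.44], [-1.37, 4.51], [0.17, 1.92], [-2.96, 2.96]. Speed limits (rad/s): [2.39, 2.39, 3.14, 3.14, 3.14, 3.14, 3.14].

INTERFACE

Orientations are given as a rotation vector (axis times angle).
In Python, from bench import r, viewer, nets gives the robot as it stands.
- The arm moves only by the shell command python3 -m pendant 'ROWS' [FORCE]. ROWS is JSON, one flat list of numbers, 5 for each row, row after row: the finger opening in mm, from 0 to 85.4, then the shift along the tool's x, y, z in mm, then the turn about the tool's x in rad. A call has 1 to 20 rows; each row shifts and turns the commanded pose from where the row before left it, along the tool's axes as they then stand; what a row does not reach is not made up. A row lasts 1/8 s, in which the tool goes at most 62.5 mm and 10.7 degrees, less where a joint would pass 70% of its speed; a pose out of reach is approached as far as the arm can. A call with a gripper value outside its range is refused whole. The fingers move at their own pace and stop on an object; FORCE is the grip in N (left out, the last holds). Time passes only in rows, so rows that do not move let the fingers close. It gives the time, the measured TCP pose, the force and the opening at its end, in the units of the state.
- r.get_obs(): the state, without advancing time (a new reading comes with each control period).
- viewer.grab_frame(name): name is "scene" or "top" or "wrist"; returns (picture, depth): 420x560x3 uint8, red, green, blue; 420x560 float32, m along the optical axis (not along the pixel's ray), 0 where there is no reading.
- viewer.calibration(name): a dict with "mtx" (3x3 intrinsics, pixels), "world_to_cam" (4x4, takes a point from world to camera coordinates). Camera axes: x right, y up, looking along -z (the intrinsics and any distortion apply to the point x, -y, -z); pixel columns grow to the right and rows downward; lengths in m; the calibration is good to about 2 mm. A picture is of the moment at which its call begins: read the wrist's pose just before it. calibration takes no time and is no camera call; for the wrist camera it gives the pose at the moment of the call.
- r.hand_in(): hands the job in, once; it reports no verdict.
Trained networks look in the newest picture that a camera, given by its name, has taken for a name from the list of things; names that differ only in an ending like _2 or _b are one class to them, and where a whole thing is asked for, a point or a joint stands for the part that bears it (a point fixed in the world has none). Each returns a list of dicts, best first, with "score" (0 to 1); they miss things now and then, are a little off and sometimes report something else, mostly with a low value. They report only what shows in the picture. A call takes as long as a camera call.
- nets.look_for(name, camera): "location" ([x, y, z] in m, in world coordinates, good to about 4 mm: the middle of the surface that is visible of it).
- nets.silhouettes(name, camera): "mask" (420x560 bool, what is visible of it).
The state is a dict: "clock": time; "joints": joint angles; "qvel": joint speeds; "tau": joint torques, N m; "tcp_pos": TCP position; "orientation": TCP orientation; "contact_force": force on the tool from outside, world axes, zero at the start; "moment": the same for the moment, N m; "grip_width": finger opening in m.
Only numpy, scipy, OpenCV 4.12 (cv2) and the standard library are available. Lean on these libraries where they do the work, as an engineer would, in place of code of your own. Each camera call takes 0.05 s, during which the arm holds its last target. There are 200 camera calls.

TASK

The worn bearing with the red paint mark is to be scrapped. Put one fingertip under the black lift lever of the red scrap box and hold its spring-closed yellow cover up while the other fingertip gently pushes the bearing along the ledge, under the cover, until it drops into the box; then let the cover close again and move clear. Only push the bearing, never pinch it or lift it, and leave everything else on the bench where it is.

Things in the scene. Friction and masses are not known exactly. Their poses are not given: they have to be found in the camera images.
- box: Red sheet-steel scrap box bolted to the bench, 170 mm wide (y), 150 mm deep, 81 mm high, hollow behind its front wall (inside x = 3 to 145 mm, y = -82 to 82 mm, floor 6 mm above the bench). Origin on the bench straight below the middle of the shut cover's front edge; x points into the box (the push direction), y to the left seen from the ledge, z up.
- ledge (a point): Middle of the steel ledge's top at box x = 0, 70 mm above the bench. The level ledge is 90 mm wide and reaches from box x = -95 mm to the brink at x = +3 mm; what is pushed half-way past the brink tips into the box. Two guide strips, 6 mm high, stand on it, inner faces at y = -26 and +26 mm.
- cover (a joint): Angle of the yellow cover in rad: 0 shut, grows as its front edge rises, stop at 1.2. Flat plate 147 mm deep, 170 mm wide, 3 mm thick. A spring and its weight shut it (about 2 N at the lever's end when shut, 3 to 4 N at 0.3 rad); it never stays open by itself. Shut, it blocks the bearing; from about 0.06 rad the bearing passes under.
- cover_lip (a point): Middle of the cover's front lower edge; shut, it is at box x = 0, 12 mm above the ledge. The hinge runs along the box's back edge (box x = 146.5 mm, 83 mm above the bench).
- lever_end (a point): Middle of the lift lever's front end, on its underside. A flat bar with black grip fixed to the cover, 24 mm wide, 6 mm thick. Cover shut, it runs level along box x from -85 mm back to a riser plate at +40 mm, from y = 57 to 81 mm, underside 132 mm above the bench (62 mm above the ledge), with only the bench below its front 85 mm. It turns with the cover.
- worn_bearing: The bearing to scrap: rusty brown, a dab of red paint on top, 40 mm diameter, 17.5 mm high, about 0.1 kg, lying flat on the ledge between the guide strips in front of the shut cover. Origin at the centre of its underside, z up.
- good_bearing: Bright steel bearing, 62 mm diameter, 16 mm high, on the bench near the box: leave alone. Origin at the centre of its underside.
- sleeve: Oily black steel sleeve standing upright on the bench, 60 mm diameter, 85 mm high: leave alone. Origin at the centre of its underside.
- gear: Dark steel gear wheel lying flat, 76 mm diameter, 30 mm high with its hub: leave alone. Origin at the centre of its underside.
- hammer: Hammer lying on the bench: leave alone.
- screwdriver: Screwdriver lying on the bench: leave alone.
- drift: Drift with a wooden handle, 215 mm long, 26 mm thick, lying on the bench: leave alone.
- parts_bin: Clear plastic bin with gears and bolts, 200 x 150 x 85 mm: leave alone. Origin at the centre of its underside.

How it is judged:
On the way, in this order (a step that is already met when the one before it is completed fails the run):
1. a finger holds the cover up while the bearing still waits on the ledge (value of joint cover above 0.06 rad and contact force between the fingers and box above 0.3 N and x of worn_bearing in the frame of box below -0.012 m and z of worn_bearing in the frame of box above 0.06 m), for 0.2 s.
2. the fingers push the bearing while they hold the cover up (value of joint cover above 0.06 rad and contact force between the fingers and box above 0.3 N and contact force between the fingers and worn_bearing above 0.03 N and distance of worn_bearing from where it was at the start of the episode above 0.004 m and z of worn_bearing in the frame of box above 0.06 m), for 0.1 s.
3. the bearing has dropped into the box (x of worn_bearing in the frame of box above 0.003 m and z of worn_bearing in the frame of box below 0.05 m), for 0.2 s.
At the end, for the whole second after the job is handed in: The worn bearing lies at rest inside the red box, its origin more than 20 mm below ledge height, and the cover is shut (under 0.03 rad) (all of step 3 and x of worn_bearing in the frame of box below 0.145 m and y of worn_bearing in the frame of box between -0.083 and 0.083 m and linear speed of worn_bearing below 0.02 m/s and value of joint cover below 0.03 rad); the robot touches nothing.
It fails at once if the bearing was lifted (15 mm above the ledge) (z of worn_bearing in the frame of box above 0.085 m).
It fails at once if the bearing was pinched or rammed (over 20 N from the fingers) (contact force between the fingers and worn_bearing above 20 N).
It fails at once if something else on the bench was moved by more than 20 mm (distance of any of good_bearing, sleeve, gear, hammer, screwdriver, drift, parts_bin from where it was at the start of the episode above 0.02 m).
It also fails if it takes over 45 s, if anything falls off the work surface, if the arm or the gripper's body presses on something with over 40 N, if the wrist force passes 120 N, or if a joint passes its speed limit or range.

## Working session

There is one attempt and no reset: what is moved stays moved. The work goes in short steps, Python scripts to look and compute and a shell command to move; the robot and the scene stay as the last step left them, time stands still between calls to the robot, and variables do not carry over. Pictures are saved under pics/ and viewed, about 8 in all and at most 12, crops included, and the job is handed in when it is done.

```bash
ls; mkdir -p pics; python3 - <<'E'
from bench import r, viewer, nets
import cv2,numpy as np
o=r.get_obs(); print({k:np.round(v,3).tolist() for k,v in o.items()})
for c in ("scene","top"):
    p,d=viewer.grab_frame(c); cv2.imwrite(f"pics/{c}0.png",p[:,:,::-1]); np.save(f"pics/{c}d.npy",d)
    for n in ("box","ledge","cover","cover_lip","lever_end","worn_bearing"):
        try:
            print(c,n,[(np.round(q['location'],3).tolist(),round(q['score'],2)) for q in nets.look_for(n,c)][:2])
        except Exception as e: print(c,n,e)
E
```

```text
pics
{'clock': 0.0, 'joints': [1.129, 0.478, 0.022, 1.556, -0.011, 1.109, -0.083], 'qvel': [0.0, 0.001, -0.0, 0.002, 0.001, -0.0, 0.0], 'tau': [-0.0, -59.647, 1.608, -28.12, 0.012, 0.009, -0.0], 'tcp_pos': [0.221, -0.637, 0.23], 'orientation': [2.041, 0.346, -2.042], 'contact_force': [-0.535, 1.016, -0.603], 'moment': [0.018, 0.045, -0.039], 'grip_width': 0.085}
scene box [([0.756, 0.029, 0.086], 0.74)]
scene ledge [([0.756, 0.024, 0.085], 0.65)]
scene cover [([0.718, 0.034, 0.09], 0.89)]
scene cover_lip [([0.714, 0.037, 0.086], 0.56), ([0.389, 0.402, 0.021], 0.26)]
scene lever_end [([0.716, 0.036, 0.086], 0.82)]
scene worn_bearing [([0.618, 0.022, 0.085], 0.6)]
top box [([0.692, 0.03, 0.085], 0.64), ([0.61, -0.129, 0.017], 0.32)]
top ledge [([0.695, 0.028, 0.084], 0.8)]
top cover [([0.712, 0.03, 0.086], 0.62)]
top cover_lip [([0.714, 0.03, 0.084], 0.63)]
top lever_end [([0.709, 0.036, 0.087], 0.62)]
top worn_bearing [([0.609, 0.024, 0.088], 0.61)]
```

View pics/scene0.png

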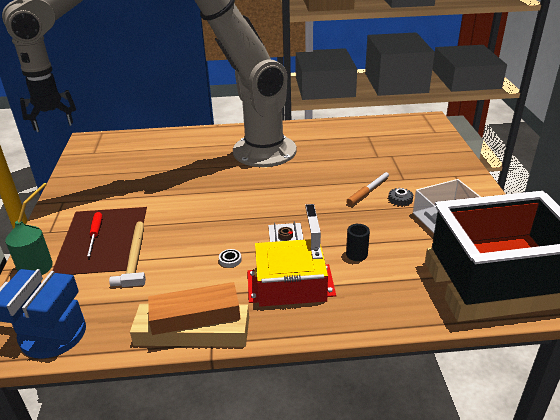

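View pics/top0.png

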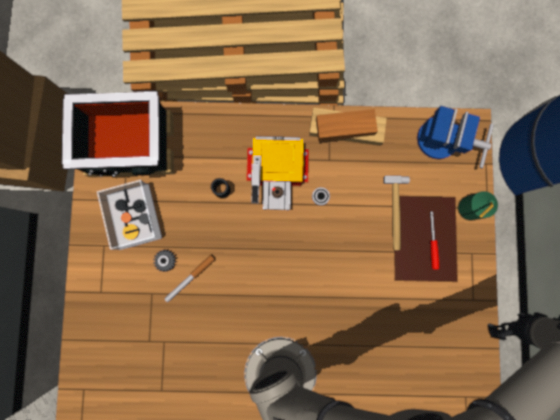

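The scene view shows the scrap box at about pixel (290,270), with the ledge and bearing at (286,232) and the lever at (312,225). In the top view the box is at (278,163), the bearing at (277,191) and the lever at (255,180). Next I'll fit the box frame from the depth data.

```bash
cat > h.py <<'E'
from bench import r, viewer, nets
import cv2,numpy as np
from scipy.spatial.transform import Rotation as Ro
def cloud(c,d):
    k=viewer.calibration(c); K=np.array(k["mtx"]); T=np.linalg.inv(np.array(k["world_to_cam"]))
    v,u=np.mgrid[:d.shape[0],:d.shape[1]]
    P=np.stack([(u-K[0,2])/K[0,0]*d,-(v-K[1,2])/K[1,1]*d,-d,np.ones_like(d)],-1)@T.T
    return P[...,:3]
def obs():
    o=r.get_obs(); R=Ro.from_rotvec(o["orientation"]).as_matrix()
    print("t",round(o["clock"],2),"tcp",np.round(o["tcp_pos"],4),"q",np.round(o["joints"],3),"F",np.round(o["contact_force"],1),"w",round(float(o["grip_width"]),4)); print(np.round(R,3).tolist())
    return o,R
E
python3 - <<'E'
from h import *
obs()
print({k:v for k,v in viewer.calibration("top").items()})
for c in ("top","scene"):
    p=cv2.imread(f"pics/{c}0.png"); d=np.load(f"pics/{c}d.npy"); P=cloud(c,d)
    hsv=cv2.cvtColor(p,cv2.COLOR_BGR2HSV)
    reg=(P[...,0]>.5)&(P[...,0]<.85)&(abs(P[...,1]-.03)<.14)&(d>0)
    y=reg&(hsv[...,0]>22)&(hsv[...,0]<34)&(hsv[...,1]>180)&(P[...,2]>.06)
    q=P[y]; print(c,"yellow",y.sum(),np.round(np.median(q,0),4),cv2.minAreaRect((q[:,:2]*1000).astype(np.float32)))
    b=reg&(P[...,2]>.115); q=P[b]; print("lever",len(q),np.round(q.mean(0),4),cv2.minAreaRect((q[:,:2]*1000).astype(np.float32)),np.round(q.max(0),3))
    l=reg&(P[...,2]>.062)&(P[...,2]<.08)&(P[...,0]<.67); q=P[l]; print("ledge",len(q),np.round(np.median(q,0),4),cv2.minAreaRect((q[:,:2]*1000).astype(np.float32)))
    l=reg&(P[...,2]>.081)&(P[...,2]<.095)&(P[...,0]<.645); q=P[l]; print("bearing",len(q),np.round(np.median(q,0),4),cv2.minAreaRect((q[:,:2]*1000).astype(np.float32)))
E
```

```text
t 0.7 tcp [ 0.2212 -0.6377  0.2313] q [ 1.129  0.477  0.022  1.555 -0.012  1.109 -0.083] F [-0.1 -0.   0.4] w 0.0855
[[0.0, 0.328, -0.945], [-0.0, -0.945, -0.328], [-1.0, 0.0, -0.0]]
{'mtx': array([[415.3749035 ,   0.        , 281.51710183],
       [  0.        , 415.3749035 , 212.46980741],
       [  0.        ,   0.        ,   1.        ]]), 'world_to_cam': array([[ 0.02059684, -0.99977354,  0.00535207, -0.00287754],
       [ 0.9938026 ,  0.02105812,  0.10914648, -0.54446088],
       [-0.10923446,  0.00307083,  0.99401127, -1.40861677],
       [ 0.        ,  0.        ,  0.        ,  1.        ]])}
top yellow 1623 [0.7254 0.0162 0.0849] ((717.734130859375, 26.80310821533203), (140.87335205078125, 167.10789489746094), 0.43761396408081055)
lever 302 [0.6254 0.0963 0.1367] ((625.75244140625, 96.4697494506836), (24.087068557739258, 128.53147888183594), 89.61250305175781) [0.69  0.109 0.144]
ledge 693 [0.5969 0.0262 0.0696] ((609.992919921875, 16.673431396484375), (143.07379150390625, 117.94095611572266), 89.00785827636719)
bearing 110 [0.6083 0.0255 0.0871] ((608.318359375, 26.937259674072266), (37.928165435791016, 36.8544921875), 0.9631412625312805)
scene yellow 2105 [0.7328 0.0147 0.0852] ((721.8978271484375, 25.283504486083984), (149.31581115722656, 169.10333251953125), 0.25675132870674133)
lever 338 [0.6433 0.0941 0.1348] ((632.0864868164062, 94.41954803466797), (24.594619750976562, 132.74114990234375), 89.71444702148438) [0.698 0.107 0.143]
ledge 437 [0.5974 0.0255 0.0698] ((605.3880004882812, 27.118515014648438), (116.2308578491211, 94.28889465332031), 4.137898921966553)
bearing 127 [0.6177 0.0235 0.087 ] ((614.854736328125, 23.913822174072266), (37.51528549194336, 41.172386169433594), 75.08892059326172)
```

```bash
python3 -m pendant '[85,-60,0,0,0, 85,-60,0,0,0, 85,-60,0,0,0, 85,-60,0,0,0]'; python3 -c "from h import *; obs()"
```

```text
clock: 1.2
tcp_pos: [0.221, -0.6374, 0.4735]
orientation: [2.04, 0.343, -2.04]
contact_force: [0.6, -1.6, 0.4]
grip_width: 0.0849
t 1.2 tcp [ 0.221  -0.6374  0.4735] q [ 1.115  0.376  0.046  1.177 -0.017  1.589 -0.08 ] F [ 0.6 -1.6  0.4] w 0.0849
[[0.0, 0.328, -0.945], [-0.0, -0.945, -0.328], [-1.0, 0.001, -0.0]]
```

The box axes line up with the world axes, with the origin at about (0.648, 0.026). The tool points straight down and the rows only allow a turn about the tool's x. I'll test in free space how the tool behaves at the edge of its reach, because the lever needs a tilted tool.

```bash
python3 -m pendant '[85,0,60,0,0, 85,0,60,0,0, 85,0,60,0,0, 85,0,60,0,0, 85,0,60,0,0]'; python3 -c "from h import *; obs()"
```

```text
clock: 1.82
tcp_pos: [0.2868, -0.8501, 0.4287]
orientation: [2.062, 0.321, -2.034]
contact_force: [-1.2, -0.1, -1.0]
grip_width: 0.0851
t 1.82 tcp [ 0.2868 -0.8501  0.4287] q [ 1.112  1.003  0.591  0.254 -0.537  1.914  0.003] F [-1.2 -0.1 -1. ] w 0.0851
[[0.014, 0.311, -0.95], [-0.004, -0.95, -0.311], [-1.0, 0.008, -0.013]]
```

```bash
python3 -m pendant '[85,-60,20,0,0, 85,-60,20,0,0, 85,-60,20,0,0, 85,-60,20,0,0]'; python3 -c "from h import *; obs()"
```

```text
clock: 2.33
tcp_pos: [0.2727, -0.8114, 0.5914]
orientation: [2.006, 0.129, -1.923]
contact_force: [-0.4, -0.4, -0.2]
grip_width: 0.0849
t 2.33 tcp [ 0.2727 -0.8114  0.5914] q [ 1.12   0.808  0.4    0.242 -0.341  1.915 -0.025] F [-0.4 -0.4 -0.2] w 0.0849
[[0.071, 0.308, -0.949], [-0.178, -0.932, -0.316], [-0.981, 0.192, -0.011]]
```

```bash
python3 -m pendant '[85,-10,-60,0,0, 85,-10,-60,0,0, 85,-10,-60,0,0, 85,-10,-60,0,0, 85,-5,0,-60,-0.12, 85,-5,0,-60,-0.12, 85,-5,0,-60,-0.12, 85,-5,0,-60,-0.12]'; python3 -c "from h import *; obs()"
```

```text
clock: 3.32
tcp_pos: [0.4188, -0.493, 0.6029]
orientation: [1.677, 0.536, -1.691]
contact_force: [0.2, -0.6, 0.7]
grip_width: 0.0853
t 3.33 tcp [ 0.4188 -0.493   0.6029] q [0.51  0.231 0.297 1.12  0.011 1.623 0.026] F [ 0.2 -0.6  0.7] w 0.0853
[[0.068, 0.713, -0.698], [-0.18, -0.68, -0.711], [-0.981, 0.174, 0.082]]
```

```bash
python3 -m pendant '[85,-10,0,-62,-0.1, 85,-10,0,-62,-0.1, 85,-10,0,-62,-0.1, 85,-10,0,-62,-0.1, 85,-10,0,-62,-0.1, 85,-10,0,-62,-0.1, 85,-10,0,-62,-0.11, 85,-10,0,-62,-0.11, 85,-10,0,-62,-0.11, 85,-10,0,-62,-0.11, 85,-10,0,-62,-0.11, 85,-10,0,-62,-0.11, 85,-10,0,-62,-0.11, 85,-10,0,-62,-0.11, 85,-10,0,-62,-0.11, 85,-10,0,-62,-0.11, 85,-10,0,-62,-0.11, 85,-10,0,-62,-0.11, 85,-10,0,-62,-0.11, 85,-10,0,-62,-0.11]'; python3 -c "from h import *; obs()"
```

```text
clock: 5.82
tcp_pos: [0.2913, 0.4726, 0.5933]
orientation: [0.162, 1.446, -0.438]
contact_force: [0.8, 1.1, -0.5]
grip_width: 0.0849
t 5.83 tcp [0.2913 0.4726 0.5933] q [-1.745  0.294  0.796  1.14  -0.05   1.915  0.21 ] F [ 0.8  1.1 -0.5] w 0.0849
[[0.062, 0.384, 0.921], [-0.191, 0.911, -0.367], [-0.98, -0.153, 0.13]]
```

```bash
python3 -m pendant '[85,0,58,-15,0, 85,0,58,-15,0, 85,0,58,-15,0, 85,0,58,-15,0, 85,0,58,-15,0, 85,0,58,-15,0, 85,-55,25,0,0, 85,-55,25,0,0, 85,-55,25,0,0, 85,-55,25,0,0, 85,-55,25,0,0, 85,-55,25,0,0]'; python3 -c "from h import *; obs()"
```

```text
clock: 7.32
tcp_pos: [0.2881, 0.7623, 0.6409]
orientation: [0.415, 1.357, -0.137]
contact_force: [0.9, -0.3, 0.1]
grip_width: 0.0852
t 7.33 tcp [0.2881 0.7623 0.6409] q [-1.474  0.718  0.609  0.342 -0.288  1.915  0.036] F [ 0.9 -0.3  0.1] w 0.0852
[[0.217, 0.332, 0.918], [0.142, 0.92, -0.367], [-0.966, 0.21, 0.152]]
```

```bash
python3 -m pendant '[85,-45,30,-25,0, 85,-45,30,-25,0, 85,-45,30,-25,0, 85,-45,30,-25,0, 85,-45,30,-25,0, 85,-45,30,-25,0, 85,-45,35,-25,0, 85,-45,35,-25,0]'; python3 -c "from h import *; obs()"
```

```text
clock: 8.32
tcp_pos: [0.0716, 0.7709, 0.786]
orientation: [0.605, 1.304, 0.105]
contact_force: [0.7, 0.5, -0.5]
grip_width: 0.0852
t 8.32 tcp [0.0716 0.7709 0.786 ] q [-1.836  0.677  1.347  0.241 -0.818  1.916 -0.106] F [ 0.7  0.5 -0.5] w 0.0852
[[0.282, 0.259, 0.924], [0.403, 0.842, -0.359], [-0.871, 0.473, 0.134]]
```

```bash
python3 -m pendant '[85,-45,40,0,0, 85,-45,40,0,0, 85,-45,40,0,0, 85,-45,40,0,0, 85,-45,40,0,0]'; python3 -c "from h import *; obs()"
```

```text
clock: 8.95
tcp_pos: [0.061, 0.6897, 0.8956]
orientation: [0.701, 1.282, 0.231]
contact_force: [0.1, -0.7, -0.8]
grip_width: 0.0847
t 8.95 tcp [0.061  0.6897 0.8956] q [-1.927  0.538  1.454  0.242 -0.816  1.915 -0.073] F [ 0.1 -0.7 -0.8] w 0.0847
[[0.296, 0.218, 0.93], [0.529, 0.774, -0.349], [-0.796, 0.595, 0.114]]
```

```bash
python3 -m pendant '[85,-40,45,0,0, 85,-40,45,0,0, 85,-40,45,0,0, 85,-40,45,0,0, 85,-40,45,0,0]'; python3 -c "from h import *; obs()"
```

```text
clock: 9.57
tcp_pos: [0.0498, 0.6072, 0.9762]
orientation: [0.775, 1.26, 0.332]
contact_force: [-0.8, -0.6, 0.1]
grip_width: 0.0851
t 9.57 tcp [0.0498 0.6072 0.9762] q [-2.06   0.408  1.454  0.242 -0.678  1.915 -0.06 ] F [-0.8 -0.6  0.1] w 0.0851
[[0.302, 0.183, 0.936], [0.62, 0.708, -0.338], [-0.724, 0.683, 0.1]]
```

```bash
python3 -m pendant '[85,-38,48,0,0, 85,-38,48,0,0, 85,-38,48,0,0, 85,-38,48,0,0]'; python3 - <<'E'
from h import *
o,R=obs(); x=R[:,0]; print(np.degrees(np.arccos(-x[2])),np.degrees(np.arctan2(x[1],x[0])))
E
```

```text
clock: 10.07
tcp_pos: [0.0406, 0.5405, 1.0283]
orientation: [0.83, 1.24, 0.406]
contact_force: [-0.7, -0.4, 0.1]
grip_width: 0.085
t 10.07 tcp [0.0406 0.5405 1.0283] q [-2.227  0.31   1.454  0.242 -0.51   1.915 -0.06 ] F [-0.7 -0.4  0.1] w 0.085
[[0.306, 0.157, 0.939], [0.682, 0.652, -0.331], [-0.664, 0.742, 0.092]]
48.36767310450555 65.85073959307353
```

```bash
cat >> h.py <<'E'
def go(*targets):
    o,R=obs(); p=np.array(o["tcp_pos"])
    for t in targets:
        d=R.T@(np.array(t)-p)*1000; n=int(np.ceil(np.linalg.norm(d)/60)); print("to",t,"total",np.round(d,1),"rows",n,"each",np.round(d/n,1)); p=np.array(t)
E
python3 -m pendant '[85,0,0,0,0.125, 85,0,0,0,0.125]'; python3 -c "
from h import *
go([.15,.45,.8],[.40,.10,.5],[.50,.067,.2])"
```

```text
clock: 10.32
tcp_pos: [0.0405, 0.5407, 1.0281]
orientation: [1.045, 1.309, 0.251]
contact_force: [0.2, 0.7, -0.7]
grip_width: 0.085
t 10.32 tcp [0.0405 0.5407 1.0281] q [-2.228  0.308  1.44   0.242 -0.496  1.915 -0.316] F [ 0.2  0.7 -0.7] w 0.085
[[0.305, 0.388, 0.87], [0.682, 0.548, -0.484], [-0.665, 0.741, -0.098]]
to [0.15, 0.45, 0.8] total [ 123.1 -176.2  161.4] rows 5 each [ 24.6 -35.2  32.3]
to [0.4, 0.1, 0.5] total [  37.  -317.   416.1] rows 9 each [  4.1 -35.2  46.2]
to [0.5, 0.067, 0.2] total [ 207.4 -201.5  132.2] rows 6 each [ 34.6 -33.6  22. ]
```

```bash
python3 -m pendant '[85,25,-35,32,0, 85,25,-35,32,0, 85,25,-35,32,0, 85,25,-35,32,0, 85,25,-35,32,0, 85,4,-35,46,0, 85,4,-35,46,0, 85,4,-35,46,0]'; python3 -c "
from h import *
go([.40,.10,.5],[.50,.067,.2])"
```

```text
clock: 11.32
tcp_pos: [0.1546, 0.4371, 0.8826]
orientation: [1.017, 1.391, 0.095]
contact_force: [0.7, 0.5, 0.4]
grip_width: 0.0852
t 11.32 tcp [0.1546 0.4371 0.8826] q [-2.417 -0.324  0.419  1.075  0.627  1.756 -0.719] F [0.7 0.5 0.4] w 0.0852
[[0.247, 0.494, 0.834], [0.603, 0.595, -0.531], [-0.759, 0.634, -0.151]]
to [0.4, 0.1, 0.5] total [ 147.5 -321.9  441.4] rows 10 each [ 14.7 -32.2  44.1]
to [0.5, 0.067, 0.2] total [ 232.3 -160.4  146.2] rows 6 each [ 38.7 -26.7  24.4]
```

```bash
python3 -c "
from h import *
go([.25,.45,.8],[.50,.25,.6],[.55,.0,.35])"
```

```text
t 11.32 tcp [0.1546 0.4371 0.8826] q [-2.417 -0.324  0.419  1.075  0.627  1.756 -0.719] F [0.7 0.5 0.4] w 0.0852
[[0.247, 0.494, 0.834], [0.603, 0.595, -0.531], [-0.759, 0.634, -0.151]]
to [0.25, 0.45, 0.8] total [94.   2.5 85.2] rows 3 each [31.3  0.8 28.4]
to [0.5, 0.25, 0.6] total [  92.8 -122.4  344.9] rows 7 each [ 13.3 -17.5  49.3]
to [0.55, 0.0, 0.35] total [  51.2 -282.6  212.2] rows 6 each [  8.5 -47.1  35.4]
```

```bash
python3 -m pendant '[85,31,1,28,0, 85,31,1,28,0, 85,31,1,28,0, 85,13,-18,49,0, 85,13,-18,49,0, 85,13,-18,49,0, 85,13,-18,49,0]'; python3 -c "
from h import *
go([.50,.25,.6],[.55,.0,.35])"
```

```text
clock: 12.2
tcp_pos: [0.376, 0.3461, 0.6982]
orientation: [1.013, 1.386, 0.092]
contact_force: [-0.2, -0.0, 0.6]
grip_width: 0.0848
t 12.2 tcp [0.376  0.3461 0.6982] q [-1.3   -0.326  0.399  1.545 -0.072  1.218  0.074] F [-0.2 -0.   0.6] w 0.0848
[[0.25, 0.492, 0.834], [0.598, 0.598, -0.533], [-0.761, 0.632, -0.145]]
to [0.5, 0.25, 0.6] total [ 48.3 -58.5 168.9] rows 4 each [ 12.1 -14.6  42.2]
to [0.55, 0.0, 0.35] total [  53.2 -283.   211.2] rows 6 each [  8.9 -47.2  35.2]
```

```bash
python3 -m pendant '[85,12,-15,42,0, 85,12,-15,42,0, 85,12,-15,42,0, 85,12,-15,42,0, 85,0,0,0,-0.1]'; python3 -c "
from h import *
go([.50,.067,.35],[.508,.067,.10])
print(nets.look_for('sleeve','top') or viewer.grab_frame('top') is None)"
```

```text
clock: 12.82
tcp_pos: [0.4992, 0.2477, 0.5976]
orientation: [0.93, 1.369, 0.155]
contact_force: [-0.5, 0.7, 0.9]
grip_width: 0.085
t 12.82 tcp [0.4992 0.2477 0.5976] q [-1.353 -0.293  0.821  1.669 -0.23   1.118  0.595] F [-0.5  0.7  0.9] w 0.085
[[0.25, 0.41, 0.877], [0.596, 0.649, -0.473], [-0.763, 0.641, -0.082]]
to [0.5, 0.067, 0.35] total [  81.6 -275.6  106.5] rows 6 each [ 13.6 -45.9  17.8]
to [0.508, 0.067, 0.1] total [ 192.8 -156.9   27.5] rows 5 each [ 38.6 -31.4   5.5]
[{'location': [0.6272, 0.2151, 0.0728], 'score': 0.66}, {'location': [0.7134, 0.0302, 0.0885], 'score': 0.3}]
```

```bash
python3 -m pendant '[85,14,-46,18,0, 85,14,-46,18,0, 85,14,-46,18,0, 85,14,-46,18,0, 85,14,-46,18,0, 85,14,-46,18,0, 85,38,-31,5,0, 85,38,-31,5,0]'; python3 -c "
from h import *
go([.508,.067,.10],[.508,.067,.058])"
```

```text
clock: 13.88
tcp_pos: [0.4776, 0.0827, 0.2724]
orientation: [0.918, 1.353, 0.149]
contact_force: [0.5, -0.5, 0.4]
grip_width: 0.0852
t 13.88 tcp [0.4776 0.0827 0.2724] q [-1.472 -0.337  1.451  2.247 -0.474  0.696  1.401] F [ 0.5 -0.5  0.4] w 0.0852
[[0.264, 0.403, 0.876], [0.584, 0.656, -0.478], [-0.768, 0.638, -0.063]]
to [0.508, 0.067, 0.1] total [ 131.2 -108.    44.9] rows 3 each [ 43.7 -36.   15. ]
to [0.508, 0.067, 0.058] total [ 32.2 -26.8   2.6] rows 1 each [ 32.2 -26.8   2.6]
```

```bash
python3 -m pendant '[85,43,-36,15,0, 85,43,-36,15,0, 85,22,-18,8,0]'; python3 -c "
from h import *
go([.508,.067,.10],[.508,.067,.058])"
```

```text
clock: 14.25
tcp_pos: [0.4339, 0.082, 0.2056]
orientation: [0.902, 1.309, 0.094]
contact_force: [-0.2, -0.2, 0.4]
grip_width: 0.0847
t 14.25 tcp [0.4339 0.082  0.2056] q [-1.464 -0.337  1.454  2.426 -0.541  0.487  1.508] F [-0.2 -0.2  0.4] w 0.0847
[[0.306, 0.417, 0.856], [0.534, 0.669, -0.517], [-0.788, 0.616, -0.018]]
to [0.508, 0.067, 0.1] total [ 97.8 -44.1  73.1] rows 3 each [ 32.6 -14.7  24.4]
to [0.508, 0.067, 0.058] total [ 33.1 -25.9   0.8] rows 1 each [ 33.1 -25.9   0.8]
```

The arm is jammed on a bad elbow branch, with j2, j3 and j4 all at their limits. I'll fit a kinematic model from the logged poses so I can plan a way out.

```bash
cat > kin.py <<'E'
import numpy as np, itertools
from scipy.spatial.transform import Rotation as Ro
from scipy.optimize import least_squares
D=[([.2212,-.6377,.2313],[1.129,.477,.022,1.555,-.012,1.109,-.083],[2.041,.346,-2.042]),
([.221,-.6374,.4735],[1.115,.376,.046,1.177,-.017,1.589,-.08],[2.04,.343,-2.04]),
([.2868,-.8501,.4287],[1.112,1.003,.591,.254,-.537,1.914,.003],[2.062,.321,-2.034]),
([.2727,-.8114,.5914],[1.12,.808,.4,.242,-.341,1.915,-.025],[2.006,.129,-1.923]),
([.4188,-.493,.6029],[.51,.231,.297,1.12,.011,1.623,.026],[1.677,.536,-1.691]),
([.2913,.4726,.5933],[-1.745,.294,.796,1.14,-.05,1.915,.21],[.162,1.446,-.438]),
([.2881,.7623,.6409],[-1.474,.718,.609,.342,-.288,1.915,.036],[.415,1.357,-.137]),
([.0716,.7709,.786],[-1.836,.677,1.347,.241,-.818,1.916,-.106],[.605,1.304,.105]),
([.0405,.5407,1.0281],[-2.228,.308,1.44,.242,-.496,1.915,-.316],[1.045,1.309,.251]),
([.1546,.4371,.8826],[-2.417,-.324,.419,1.075,.627,1.756,-.719],[1.017,1.391,.095]),
([.376,.3461,.6982],[-1.3,-.326,.399,1.545,-.072,1.218,.074],[1.013,1.386,.092]),
([.4992,.2477,.5976],[-1.353,-.293,.821,1.669,-.23,1.118,.595],[.93,1.369,.155]),
([.4776,.0827,.2724],[-1.472,-.337,1.451,2.247,-.474,.696,1.401],[.918,1.353,.149]),
([.4339,.082,.2056],[-1.464,-.337,1.454,2.426,-.541,.487,1.508],[.902,1.309,.094])]
lo=np.array([-2.96,-.34,-1.41,.24,-1.37,.17,-2.96]); hi=np.array([2.96,2.1,1.46,2.44,4.51,1.92,2.96])
def fk(q,P,s):
    # P: c1,h,L1,a,L2,b,L3,d7,c7(+ small x offsets)
    Z=lambda t:Ro.from_euler('z',t); Y=lambda t:Ro.from_euler('y',t)
    A=Z(s[0]*q[0]+P[0])*Y(q[1]); p=np.array([0,0,P[1]])
    A=A*Z(s[1]*q[2]); p=p+A.apply([P[3],0,P[2]])
    A=A*Y(q[3]); A=A*Z(s[2]*q[4]); p=p+A.apply([P[5],0,P[4]])
    A=A*Y(q[5])*Z(s[3]*q[6]+P[8]); p=p+A.apply([0,0,P[6]])
    # tool x = flange z
    M=A.as_matrix(); return p,np.stack([M[:,2],M[:,0],M[:,1]],1)
def res(P,s):
    e=[]
    for t,q,o in D:
        p,R=fk(q,P,s); e+=list(p-t)+list((Ro.from_matrix(R)*Ro.from_rotvec(o).inv()).as_rotvec()*.3)
    return np.array(e)
def fit():
    best=None
    for s in itertools.product([1,-1],repeat=4):
        for c7 in (0,1.57,3.14,-1.57):
            P=[-1.237-s[0]*1.129,.36,.54,0,.48,0,.4,0,c7]
            f=least_squares(res,P,args=(s,),max_nfev=40)
            if best is None or f.cost<best[0].cost: best=(f,s)
    return best
if __name__=="__main__":
    f,s=fit(); print(s,np.round(f.x,4),np.abs(f.fun).max(),f.cost); np.savez("kin.npz",P=f.x,s=s)
E
python3 kin.py
```

```text
(-1, -1, -1, -1) [-0.0776  0.3025  0.5256 -0.0046  0.4899 -0.0092  0.3386 -0.4142  3.0731] 0.034079495868125476 0.0029259872746147473
```

```bash
cat > kin2.py <<'E'
from kin import *
s=(-1,-1,-1,-1)
def fk(q,P,s=s):
    Z=lambda t:Ro.from_euler('z',t); Y=lambda t:Ro.from_euler('y',t)
    A=Z(-q[0]+P[0])*Y(q[1]+P[14]); p=np.array([0,0,P[1]])
    A=A*Z(-q[2]+P[15]); p=p+A.apply([P[2],P[3],P[4]])
    A=A*Y(q[3]+P[16]); A=A*Z(-q[4]+P[17]); p=p+A.apply([P[5],P[6],P[7]])
    A=A*Y(q[5]+P[18]); p=p+A.apply([P[8],P[9],P[10]]); A=A*Z(-q[6]+P[11]); p=p+A.apply([P[12],P[13],0])
    M=A.as_matrix(); return p,np.stack([M[:,2],M[:,0],M[:,1]],1)
def res(P):
    e=[]
    for t,q,o in D:
        p,R=fk(q,P); e+=list(p-t)+list((Ro.from_matrix(R)*Ro.from_rotvec(o).inv()).as_rotvec()*.3)
    return np.array(e+list(1e-3*np.array(P)[[3,6,9,12,13,14,15,16,17,18]]))
if __name__=="__main__":
    f=least_squares(res,[-.0776,.3025,0,0,.5256,0,0,.49,0,0,.3386,3.073,0,0,0,0,0,0,0]); print(np.round(f.x,4),np.abs(f.fun).max()); np.save("P.npy",f.x)
    P=f.x
    p=np.array([.25,.596,-.763]); R0=np.array([[.25,.41,.877],[.596,.649,-.473],[-.763,.641,-.082]])
    U,_,V=np.linalg.svd(R0); R0=U@V
    def ik(t,R,q0):
        g=lambda q: np.r_[(fk(q,P)[0]-t)*5,(Ro.from_matrix(fk(q,P)[1])*Ro.from_matrix(R).inv()).as_rotvec()]
        return least_squares(g,np.clip(q0,lo+.01,hi-.01),bounds=(lo,hi))
    rng=np.random.default_rng(0)
    for flip in (0,np.pi):
      R=R0@Ro.from_euler('x',flip).as_matrix()
      for t in ([.508,.067,.058],[.64,.067,.105]):
        S=[]
        for k in range(40):
            f=ik(np.array(t),R,rng.uniform(lo,hi))
            if f.cost<1e-6: S.append(f.x)
        print(flip,t,len(S)); print(np.round(np.array(S)[:14],2))
E
python3 kin2.py
```

```text
[-1.080e-02  3.075e-01  5.600e-03 -3.720e-02  5.381e-01  1.940e-02
  1.400e-03  4.738e-01 -1.010e-02  1.800e-03  3.369e-01  3.136e+00
 -9.600e-03  1.830e-02  1.000e-04  9.000e-04 -2.000e-02  1.400e-03
  1.920e-02] 0.012213300012359318
0 [0.508, 0.067, 0.058] 27
[[-0.76  1.32  1.42  2.33  4.51  1.92  2.56]
 [-0.76  1.32  1.42  2.33  4.51  1.92  2.56]
 [ 0.91  0.66 -0.85  2.3  -0.7   0.3   1.92]
 [ 1.11  0.85 -1.17  2.29  0.27  0.27  0.99]
 [ 1.24  1.08 -1.41  2.29  0.92  0.47  0.38]
 [ 1.23  1.05 -1.38  2.29  0.87  0.43  0.43]
 [ 1.19  0.97 -1.31  2.29  0.71  0.36  0.57]
 [ 0.33  0.51 -0.14  2.31 -1.29  0.63  2.45]
 [ 1.23  1.06 -1.39  2.29  0.89  0.44  0.41]
 [ 0.95  0.69 -0.9   2.3  -0.59  0.28  1.82]
 [ 1.24  1.08 -1.41  2.29  0.92  0.47  0.38]
 [ 0.36  0.51 -0.17  2.31 -1.28  0.62  2.44]
 [-0.75  1.31  1.42  2.33  4.51  1.9   2.56]
 [-0.76  1.33  1.42  2.33  4.5   1.92  2.56]]
0 [0.64, 0.067, 0.105] 32
[[ 0.26  0.54 -0.12  2.01 -1.04  0.72  2.05]
 [-0.72  1.23  1.41  2.03  4.51  1.8   2.29]
 [-0.72  1.27  1.45  2.03  4.48  1.86  2.28]
 [-0.72  1.23  1.41  2.03  4.51  1.81  2.29]
 
[... 1096 characters left out ...]
9  2.26  4.49  1.91 -0.57]]
3.141592653589793 [0.64, 0.067, 0.105] 28
[[-0.63  1.23  1.36  1.96  4.51  1.78 -0.84]
 [-0.13  0.66  0.45  1.95 -1.28  1.   -0.91]
 [ 0.13  0.61  0.09  1.94 -1.12  0.83 -1.01]
 [ 0.84  0.77 -0.87  1.92 -0.24  0.51 -1.71]
 [ 0.19  0.6   0.01  1.94 -1.08  0.8  -1.04]
 [ 0.33  0.6  -0.16  1.94 -0.98  0.73 -1.11]
 [ 0.47  0.62 -0.34  1.93 -0.85  0.66 -1.2 ]
 [ 0.29  0.6  -0.11  1.94 -1.01  0.75 -1.09]
 [ 0.26  0.6  -0.08  1.94 -1.03  0.76 -1.07]
 [-0.63  1.23  1.36  1.96  4.51  1.78 -0.84]
 [-0.63  1.24  1.37  1.96  4.51  1.79 -0.84]
 [ 0.62  0.66 -0.55  1.93 -0.67  0.59 -1.34]
 [ 0.39  0.61 -0.24  1.94 -0.92  0.7  -1.15]
 [ 1.1   1.13 -1.39  1.92  0.72  0.67 -2.52]]
```

```bash
cat > sim.py <<'E'
from kin2 import *
P=np.load("P.npy")
def sim(q,R,way,step=.06,reg=.003,verbose=True):
    q=np.array(q,float); t=fk(q,P)[0]; R=fk(q,P)[1] if R is None else R; n=0
    for w in way:
        w=np.array(w); k=int(np.ceil(np.linalg.norm(w-t)/step)); n+=k
        for i in range(1,k+1):
            g=t+(w-t)*i/k; q0=q
            f=lambda x: np.r_[(fk(x,P)[0]-g)*3,(Ro.from_matrix(fk(x,P)[1])*Ro.from_matrix(R).inv()).as_rotvec(),reg*(x-q0)]
            q=least_squares(f,np.clip(q,lo+1e-3,hi-1e-3),bounds=(lo,hi)).x
        t=w; p,RR=fk(q,P)
        print(w,"rows",n,"q",np.round(q,2),"err",np.round((p-w)*1000),"tilt",np.round(RR[:,0],2))
    return q
if __name__=="__main__":
    q=D[-1][1]
    for way in ([[.5,.0,.45],[.8,-.1,.45],[.75,-.4,.45],[.5,-.35,.35],[.5,.0,.3],[.508,.067,.06]],
                [[.5,-.1,.4],[.5,-.4,.4],[.2,-.6,.4],[.4,-.3,.35],[.508,.067,.06]],
                [[.5,-.1,.5],[.2,-.75,.5],[.0,-.8,.5],[.4,-.3,.35],[.508,.067,.06]],
                [[.6,0,.4],[.85,.1,.3],[.8,.0,.15],[.75,-.3,.2],[.5,-.3,.3],[.508,.067,.06]]):
        print("--"); sim(q,None,way)
E
python3 sim.py
```

```text
--
[0.5  0.   0.45] rows 5 q [-1.   -0.33  1.05  1.93 -0.35  1.1   1.21] err [-0.  0. -0.] tilt [ 0.31  0.54 -0.78]
[ 0.8  -0.1   0.45] rows 11 q [-0.19  0.64  0.96  1.23 -1.18  1.62  1.7 ] err [-0.  0. -0.] tilt [ 0.31  0.54 -0.78]
[ 0.75 -0.4   0.45] rows 17 q [ 0.39  0.86  0.87  0.81 -1.27  1.92  1.83] err [-0.  0. -0.] tilt [ 0.31  0.54 -0.78]
[ 0.5  -0.35  0.35] rows 22 q [ 0.2   0.56  1.01  1.61 -0.96  1.74  2.34] err [ 0. -0.  0.] tilt [ 0.31  0.54 -0.78]
[0.5 0.  0.3] rows 28 q [-0.59  0.05  0.95  2.16 -0.84  1.03  1.86] err [ 0. -0. -0.] tilt [ 0.31  0.54 -0.78]
[0.508 0.067 0.06 ] rows 33 q [ 0.54  0.5  -0.43  2.37 -1.37  0.42  2.51] err [ 0. -0.  0.] tilt [ 0.31  0.54 -0.78]
--
[ 0.5 -0.1  0.4] rows 5 q [-1.16 -0.34  1.42  1.92 -0.35  1.13  1.43] err [-0.  0. -0.] tilt [ 0.31  0.54 -0.78]
[ 0.5 -0.4  0.4] rows 11 q [-0.87 -0.34  1.46  1.79 -0.2   1.18  1.61] err [-55.  79.  32.] tilt [ 0.45  0.29 -0.84]
[ 0.2 -0.6  0.4] rows 18 q [-0.39 -0.34  1.46  1.72 -0.06  1.42  2.01] err [-15. 134.  35.] tilt [ 0.36  0.15 -0.92]
[ 0.4  -0.3   0.35] rows 25 q [-0.78 -0.34  1.46  1.94 
[... 793 characters left out ...]
] rows 5 q [-1.49 -0.34  1.46  1.89 -0.26  0.92  1.15] err [-17.   6.   8.] tilt [ 0.35  0.51 -0.78]
[0.85 0.1  0.3 ] rows 10 q [-1.81 -0.34  1.46  1.97  0.21  0.49  0.55] err [-186.    3.   96.] tilt [ 0.58  0.36 -0.73]
[0.8  0.   0.15] rows 14 q [-1.66 -0.34  1.46  2.16  0.24  0.39  0.64] err [-198.   28.  151.] tilt [ 0.55  0.29 -0.78]
[ 0.75 -0.3   0.2 ] rows 20 q [-1.25 -0.34  1.46  2.06  0.01  0.59  1.18] err [-180.  109.  132.] tilt [ 0.56  0.16 -0.81]
[ 0.5 -0.3  0.3] rows 25 q [-0.94 -0.34  1.46  2.   -0.24  0.99  1.62] err [-50.  57.  42.] tilt [ 0.42  0.34 -0.84]
[0.508 0.067 0.06 ] rows 33 q [-1.64 -0.34  1.46  2.44 -0.04  0.31  0.9 ] err [-60.   8. 120.] tilt [ 0.35  0.38 -0.85]
```

```bash
python3 -c "
from h import *
go([.5,0,.45],[.8,-.1,.45])"
```

```text
t 14.25 tcp [0.4339 0.082  0.2056] q [-1.464 -0.337  1.454  2.426 -0.541  0.487  1.508] F [-0.2 -0.2  0.4] w 0.0847
[[0.306, 0.417, 0.856], [0.534, 0.669, -0.517], [-0.788, 0.616, -0.018]]
to [0.5, 0, 0.45] total [-216.2  123.2   94.4] rows 5 each [-43.2  24.6  18.9]
to [0.8, -0.1, 0.45] total [ 38.3  58.2 308.5] rows 6 each [ 6.4  9.7 51.4]
```

```bash
python3 -m pendant '[85,-43,25,19,0, 85,-43,25,19,0, 85,-43,25,19,0, 85,-43,25,19,0, 85,-43,25,19,0, 85,6,10,51,0, 85,6,10,51,0, 85,6,10,51,0]'; python3 -c "
from h import *
go([.8,-.1,.45],[.75,-.4,.45])"
```

```text
clock: 15.25
tcp_pos: [0.589, -0.0225, 0.4534]
orientation: [0.908, 1.327, 0.084]
contact_force: [-0.9, -0.6, 0.7]
grip_width: 0.0848
t 15.25 tcp [ 0.589  -0.0225  0.4534] q [-0.792  0.272  1.322  1.733 -0.929  1.445  1.713] F [-0.9 -0.6  0.7] w 0.0848
[[0.291, 0.431, 0.854], [0.535, 0.667, -0.519], [-0.793, 0.608, -0.036]]
to [0.8, -0.1, 0.45] total [ 22.7  37.2 220.6] rows 4 each [ 5.7  9.3 55.1]
to [0.75, -0.4, 0.45] total [-175.1 -221.6  112.9] rows 6 each [-29.2 -36.9  18.8]
```

```bash
python3 - <<'E'
from sim import *
q=[-0.792,0.272,1.322,1.733,-0.929,1.445,1.713]
for way in ([[.8,-.1,.45],[.5,0,.3],[.508,.067,.06]],[[.8,-.1,.45],[.75,-.4,.45],[.5,-.35,.35],[.5,0,.3],[.508,.067,.06]],[[.75,-.1,.3],[.6,-.15,.15],[.508,.067,.06]],[[.85,-.1,.25],[.6,-.15,.15],[.508,.067,.06]],[[.8,-.3,.2],[.6,-.2,.15],[.508,.067,.06]]):
  for reg in (.003,.1):
    print("--",reg); sim(q,None,way,reg=reg)
E
```

```text
-- 0.003
[ 0.8  -0.1   0.45] rows 4 q [-0.22  0.69  1.05  1.21 -1.23  1.68  1.7 ] err [-0.  0. -0.] tilt [ 0.29  0.54 -0.79]
[0.5 0.  0.3] rows 10 q [-0.93  0.18  1.38  2.14 -0.93  1.15  1.95] err [ 0. -0. -0.] tilt [ 0.29  0.54 -0.79]
[0.508 0.067 0.06 ] rows 15 q [ 0.36  0.47 -0.22  2.35 -1.37  0.52  2.48] err [ 0. -0.  0.] tilt [ 0.29  0.54 -0.79]
-- 0.1
[ 0.8  -0.1   0.45] rows 4 q [-0.23  0.69  1.05  1.22 -1.23  1.68  1.71] err [-1.  1. -0.] tilt [ 0.3   0.54 -0.79]
[0.5 0.  0.3] rows 10 q [-0.88  0.2   1.35  2.13 -0.95  1.17  1.97] err [ 2. -1. -1.] tilt [ 0.29  0.55 -0.79]
[0.508 0.067 0.06 ] rows 15 q [-0.18  0.49  0.42  2.31 -1.37  0.81  2.43] err [ 2. -5.  9.] tilt [ 0.24  0.54 -0.81]
-- 0.003
[ 0.8  -0.1   0.45] rows 4 q [-0.22  0.69  1.05  1.21 -1.23  1.68  1.7 ] err [-0.  0. -0.] tilt [ 0.29  0.54 -0.79]
[ 0.75 -0.4   0.45] rows 10 q [ 0.41  0.85  0.81  0.78 -1.21  1.92  1.8 ] err [-0.  0. -0.] tilt [ 0.29  0.54 -0.79]
[ 0.5  -0.35  0.35] rows 15 q [ 0.23  0.53  0.94  1.59 -0.91  1.72  2.31] err [ 0. -0.  0.] tilt [ 0.29  0.54 -0.79]
[0.5 0.  0.3] rows 21 q [-0.46  0.05 
[... 2209 characters left out ...]
[ 0.8 -0.3  0.2] rows 8 q [ 0.12  1.    0.91  1.21 -1.33  1.62  2.09] err [-0.  0.  0.] tilt [ 0.29  0.54 -0.79]
[ 0.6  -0.2   0.15] rows 12 q [-0.09  0.78  0.98  1.86 -1.25  1.45  2.45] err [ 0. -0.  0.] tilt [ 0.29  0.54 -0.79]
[0.508 0.067 0.06 ] rows 17 q [ 0.36  0.47 -0.22  2.35 -1.37  0.52  2.48] err [ 0. -0.  0.] tilt [ 0.29  0.54 -0.79]
-- 0.1
[ 0.8 -0.3  0.2] rows 8 q [ 0.12  0.99  0.91  1.22 -1.33  1.61  2.09] err [-1.  0.  0.] tilt [ 0.29  0.54 -0.79]
[ 0.6  -0.2   0.15] rows 12 q [-0.08  0.78  0.98  1.86 -1.25  1.45  2.44] err [ 1. -0.  0.] tilt [ 0.29  0.54 -0.79]
[0.508 0.067 0.06 ] rows 17 q [-0.1   0.49  0.33  2.31 -1.37  0.77  2.44] err [ 2. -5.  7.] tilt [ 0.25  0.54 -0.8 ]
```

```bash
python3 -m pendant '[85,6,9,55,0, 85,6,9,55,0, 85,6,9,55,0]'; python3 -c "
from h import *
go([.6,-.15,.2],[.5,-.02,.15],[.505,.066,.06])"
```

```text
clock: 15.62
tcp_pos: [0.7471, -0.0855, 0.4469]
orientation: [0.913, 1.328, 0.076]
contact_force: [0.1, 0.7, 1.3]
grip_width: 0.0852
t 15.62 tcp [ 0.7471 -0.0855  0.4469] q [-0.314  0.626  1.072  1.325 -1.18   1.637  1.718] F [0.1 0.7 1.3] w 0.0852
[[0.292, 0.438, 0.85], [0.533, 0.664, -0.525], [-0.795, 0.606, -0.04]]
to [0.6, -0.15, 0.2] total [ 118.9 -256.8  -81.5] rows 5 each [ 23.8 -51.4 -16.3]
to [0.5, -0.02, 0.15] total [  79.8   12.2 -151.3] rows 3 each [ 26.6   4.1 -50.4]
to [0.505, 0.066, 0.06] total [118.8   4.8 -37.3] rows 3 each [ 39.6   1.6 -12.4]
```

```bash
python3 -m pendant '[85,24,-51,-16,0, 85,24,-51,-16,0, 85,24,-51,-16,0, 85,24,-51,-16,0, 85,24,-51,-16,0, 85,26,4,-50,0, 85,26,4,-50,0, 85,26,4,-50,0]'; python3 -c "
from h import *
go([.5,-.02,.15],[.505,.066,.06])"
```

```text
clock: 16.62
tcp_pos: [0.5004, -0.0193, 0.1513]
orientation: [0.912, 1.327, 0.076]
contact_force: [1.4, -0.3, 0.2]
grip_width: 0.0852
t 16.62 tcp [ 0.5004 -0.0193  0.1513] q [-0.476  0.532  1.003  2.25  -1.316  1.162  2.411] F [ 1.4 -0.3  0.2] w 0.0852
[[0.292, 0.438, 0.85], [0.532, 0.665, -0.525], [-0.795, 0.606, -0.039]]
to [0.5, -0.02, 0.15] total [ 0.6 -1.4  0.1] rows 1 each [ 0.6 -1.4  0.1]
to [0.505, 0.066, 0.06] total [118.7   4.8 -37.4] rows 3 each [ 39.6   1.6 -12.5]
```

The orientation held. Next I move down to the pre-insert pose in front of the ledge and lever, then look.

```bash
python3 -m pendant '[85,39,2,-12,0, 85,40,1,-12,0, 85,40,2,-13,0]'; python3 - <<'E'
from h import *
go([.505,.066,.06],[.561,.066,.06])
ps=[]
for c in ("scene","wrist"):
    p,d=viewer.grab_frame(c); np.save(f"pics/{c}1.npy",d); ps.append(p[:,:,::-1])
cv2.imwrite("pics/s1.png",cv2.resize(ps[0][150:320,200:420],None,fx=3.5,fy=3.5,interpolation=cv2.INTER_CUBIC)); cv2.imwrite("pics/w1.png",ps[1])
E
```

```text
clock: 17.0
tcp_pos: [0.5018, 0.0353, 0.0783]
orientation: [0.916, 1.347, 0.068]
contact_force: [-1.2, -0.9, -1.7]
grip_width: 0.0847
t 17.0 tcp [0.5018 0.0353 0.0783] q [-0.     0.471  0.219  2.279 -1.365  0.73   2.401] F [-1.2 -0.9 -1.7] w 0.0847
[[0.275, 0.45, 0.85], [0.533, 0.664, -0.524], [-0.8, 0.597, -0.058]]
to [0.505, 0.066, 0.06] total [ 31.9  10.8 -12.3] rows 1 each [ 31.9  10.8 -12.3]
to [0.561, 0.066, 0.06] total [15.4 25.2 47.6] rows 1 each [15.4 25.2 47.6]
```

View pics/s1.png

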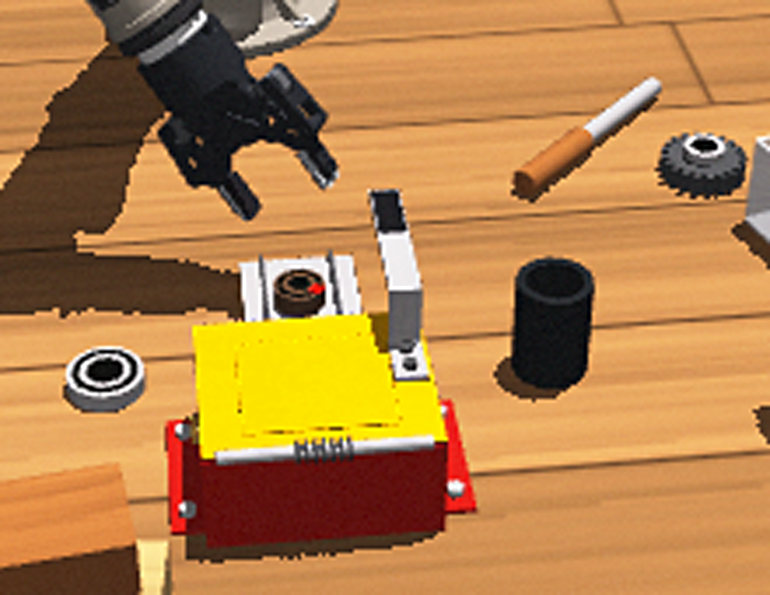

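View pics/w1.png

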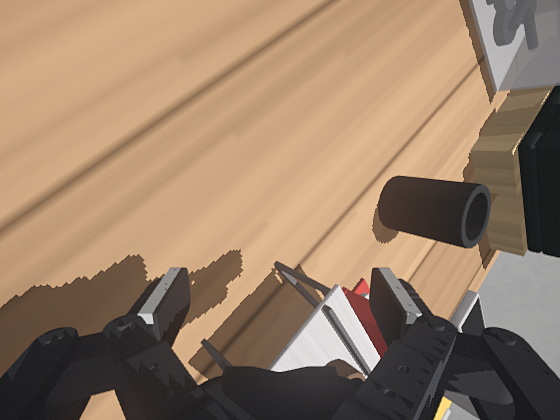

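```bash
python3 -m pendant '[85,32,11,-12,0]'; python3 - <<'E'
from h import *
go([.505,.066,.06],[.561,.066,.06])
E
```

```text
clock: 17.23
tcp_pos: [0.5046, 0.0507, 0.0615]
orientation: [0.916, 1.348, 0.055]
contact_force: [0.2, -0.1, -2.0]
grip_width: 0.085
t 17.23 tcp [0.5046 0.0507 0.0615] q [ 0.172  0.491 -0.037  2.275 -1.364  0.59   2.383] F [ 0.2 -0.1 -2. ] w 0.085
[[0.274, 0.459, 0.845], [0.526, 0.664, -0.531], [-0.805, 0.59, -0.059]]
to [0.505, 0.066, 0.06] total [ 9.4  9.5 -7.7] rows 1 each [ 9.4  9.5 -7.7]
to [0.561, 0.066, 0.06] total [15.4 25.7 47.3] rows 1 each [15.4 25.7 47.3]
```

```bash
python3 -m pendant '[85,12,12,-9,0, 85,0,0,0,0]'; python3 - <<'E'
from h import *
go([.53,.070,.06],[.561,.070,.06])
E
```

```text
clock: 17.48
tcp_pos: [0.5046, 0.0739, 0.0602]
orientation: [0.918, 1.352, 0.064]
contact_force: [0.1, -0.6, -0.2]
grip_width: 0.0848
t 17.48 tcp [0.5046 0.0739 0.0602] q [ 0.244  0.497 -0.181  2.276 -1.364  0.516  2.358] F [ 0.1 -0.6 -0.2] w 0.0848
[[0.271, 0.455, 0.849], [0.533, 0.663, -0.525], [-0.802, 0.594, -0.063]]
to [0.53, 0.07, 0.06] total [ 5.   8.8 23.7] rows 1 each [ 5.   8.8 23.7]
to [0.561, 0.07, 0.06] total [ 8.4 14.1 26.3] rows 1 each [ 8.4 14.1 26.3]
```

```bash
python3 -m pendant '[85,5,9,24,0, 85,4,7,13,0, 85,4,7,13,0, 85,0,0,0,0]'; python3 - <<'E'
from h import *
go([.561,.070,.06],[.561,.070,.092])
ps=[]
for c in ("scene","wrist"):
    p,d=viewer.grab_frame(c); np.save(f"pics/{c}2.npy",d); ps.append(p[:,:,::-1])
a=cv2.resize(ps[0][180:280,220:360],None,fx=5,fy=5,interpolation=cv2.INTER_CUBIC); cv2.imwrite("pics/s2.png",a)
cv2.imwrite("pics/w2.png",ps[1])
E
```

```text
clock: 17.98
tcp_pos: [0.562, 0.0679, 0.0597]
orientation: [0.916, 1.35, 0.06]
contact_force: [2.6, -2.1, -2.9]
grip_width: 0.0851
t 17.98 tcp [0.562  0.0679 0.0597] q [ 0.199  0.547 -0.132  2.152 -1.261  0.546  2.23 ] F [ 2.6 -2.1 -2.9] w 0.0851
[[0.272, 0.456, 0.847], [0.53, 0.664, -0.528], [-0.803, 0.592, -0.061]]
to [0.561, 0.07, 0.06] total [ 0.7  1.1 -2. ] rows 1 each [ 0.7  1.1 -2. ]
to [0.561, 0.07, 0.092] total [-25.7  19.   -1.9] rows 1 each [-25.7  19.   -1.9]
```

View pics/s2.png

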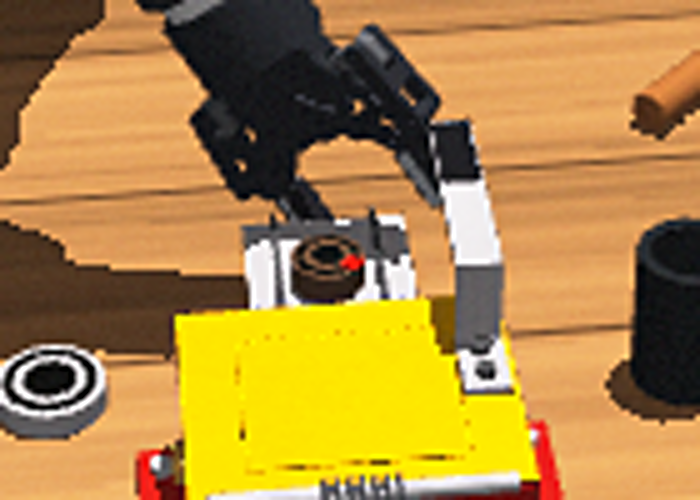

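View pics/w2.png

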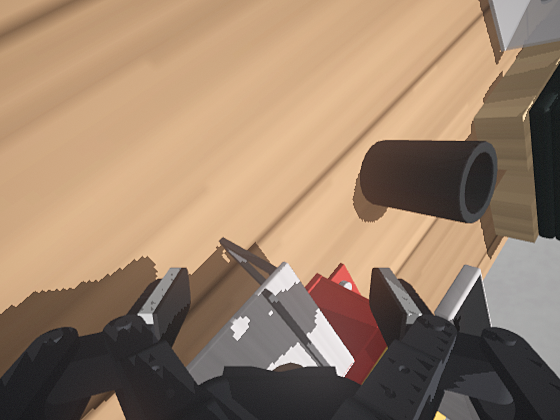

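The scene crop shows finger A's tip at (430,195) beside and under the lever's inner edge at (440,190), and B's tip at (310,205) just in front of the ledge. The wrist view shows the lever (465,290) touching the back of A (410,310). I'll lift now.

```bash
python3 -m pendant '[85,-8,6,0,0, 85,-8,6,0,0, 85,-8,6,0,0, 85,0,0,0,0]'; cat >> h.py <<'E'
def cover():
    p,d=viewer.grab_frame("top"); P=cloud("top",d); q=P[(P[...,0]>.555)&(P[...,0]<.70)&(P[...,1]>.086)&(P[...,1]<.106)&(P[...,2]>.125)&(P[...,2]<.3)]
    b=P[(abs(P[...,1]-.026)<.05)&(P[...,0]>.68)&(P[...,0]<.77)]; f=np.polyfit(b[:,0],b[:,2],1)
    print("lever pts",len(q),np.round(np.polyfit(q[:,0],q[:,2],1),3) if len(q)>5 else "","cover slope",np.round(f[0],3))
    w=[(np.round(x['location'],3).tolist(),round(x['score'],2)) for x in nets.look_for('worn_bearing','top')][:2]; print(w)
E
python3 - <<'E'
from h import *
go([.561,.070,.092]); cover()
E
```

```text
clock: 18.58
tcp_pos: [0.5625, 0.0683, 0.0909]
orientation: [0.917, 1.35, 0.063]
contact_force: [-0.0, -4.9, -2.7]
grip_width: 0.0851
t 18.57 tcp [0.5625 0.0683 0.0909] q [ 0.172  0.486 -0.099  2.145 -1.186  0.589  2.129] F [-0.  -4.9 -2.7] w 0.0851
[[0.272, 0.454, 0.848], [0.532, 0.664, -0.526], [-0.802, 0.594, -0.061]]
to [0.561, 0.07, 0.092] total [-0.4  1.1 -2.2] rows 1 each [-0.4  1.1 -2.2]
lever pts 250 [-0.115  0.23 ] cover slope -0.124
[([0.607, 0.022, 0.088], 0.7)]
```

```bash
python3 -m pendant '[85,-4,3,0,0, 85,2.7,4.5,8.5,0, 85,2.7,4.5,8.5,0, 85,2.7,4.5,8.5,0, 85,1.4,2.3,4.2,0, 85,0,0,0,0]'; python3 - <<'E'
from h import *
go([.605,.068,.096]); cover()
p,d=viewer.grab_frame("scene"); cv2.imwrite("pics/s3.png",cv2.resize(p[180:280,220:360,::-1],None,fx=5,fy=5,interpolation=cv2.INTER_CUBIC))
E
```

```text
clock: 19.42
tcp_pos: [0.597, 0.0682, 0.0945]
orientation: [0.917, 1.353, 0.063]
contact_force: [-2.4, -5.5, -1.7]
grip_width: 0.0847
t 19.43 tcp [0.597  0.0682 0.0945] q [ 0.143  0.516 -0.071  2.066 -1.133  0.616  2.054] F [-2.4 -5.5 -1.7] w 0.0847
[[0.27, 0.456, 0.848], [0.532, 0.664, -0.526], [-0.803, 0.593, -0.063]]
to [0.605, 0.068, 0.096] total [0.9 4.4 6.7] rows 1 each [0.9 4.4 6.7]
lever pts 244 [-0.187  0.285] cover slope -0.178
[]
```

View pics/s3.png

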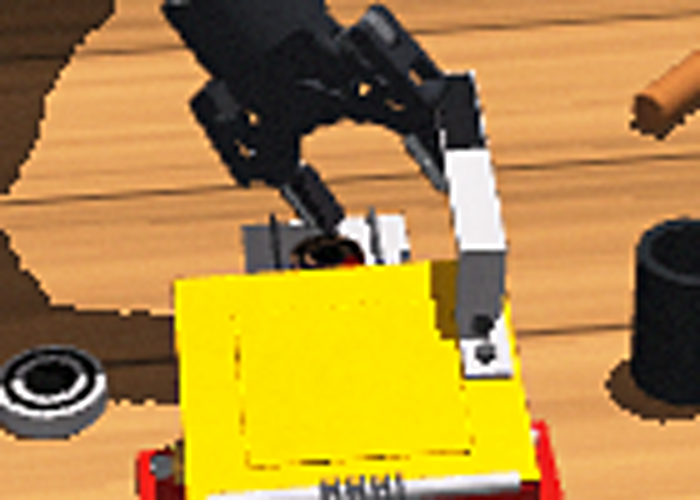

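B's tip (325,215) is right behind the bearing (325,250) and the cover is up by about 0.18 rad. I'll push gently.

```bash
python3 -m pendant '[85,1.1,1.8,3.4,0, 85,1.1,1.8,3.4,0, 85,1.1,1.8,3.4,0, 85,1.1,1.8,3.4,0, 85,1.1,1.8,3.4,0, 85,1.1,1.8,3.4,0, 85,1.1,1.8,3.4,0, 85,0,0,0,0]'; python3 - <<'E'
from h import *
go([.645,.068,.095]); cover()
E
```

```text
clock: 20.58
tcp_pos: [0.6242, 0.0682, 0.0941]
orientation: [0.917, 1.355, 0.063]
contact_force: [-4.7, -6.0, -0.8]
grip_width: 0.0851
t 20.57 tcp [0.6242 0.0682 0.0941] q [ 0.123  0.547 -0.053  2.004 -1.103  0.635  2.009] F [-4.7 -6.  -0.8] w 0.0851
[[0.268, 0.456, 0.849], [0.533, 0.664, -0.525], [-0.803, 0.593, -0.065]]
to [0.645, 0.068, 0.095] total [ 4.8  9.9 17.6] rows 1 each [ 4.8  9.9 17.6]
lever pts 239 [-0.21   0.304] cover slope -0.2
[]
```

```bash
python3 -m pendant '[85,1.1,1.8,3.4,0, 85,1.1,1.8,3.4,0, 85,1.1,1.8,3.4,0, 85,1.1,1.8,3.4,0, 85,1.1,1.8,3.4,0, 85,0,0,0,0]'; python3 - <<'E'
from h import *
go([.655,.068,.095]); cover()
p,d=viewer.grab_frame("scene"); p2,d2=viewer.grab_frame("wrist")
cv2.imwrite("pics/s4.png",np.hstack([cv2.resize(p[200:270,240:340,::-1],(400,280),interpolation=cv2.INTER_CUBIC),cv2.resize(p2[210:420,130:430,::-1],(400,280))]))
E
```

```text
clock: 21.42
tcp_pos: [0.6442, 0.068, 0.0939]
orientation: [0.917, 1.355, 0.063]
contact_force: [-5.0, -6.3, -1.1]
grip_width: 0.0851
t 21.43 tcp [0.6442 0.068  0.0939] q [ 0.109  0.569 -0.04   1.958 -1.082  0.649  1.978] F [-5.  -6.3 -1.1] w 0.0851
[[0.268, 0.456, 0.849], [0.532, 0.664, -0.525], [-0.803, 0.593, -0.065]]
to [0.655, 0.068, 0.095] total [2.  5.6 9.1] rows 1 each [2.  5.6 9.1]
lever pts 228 [-0.231  0.322] cover slope -0.22
[]
```

View pics/s4.png

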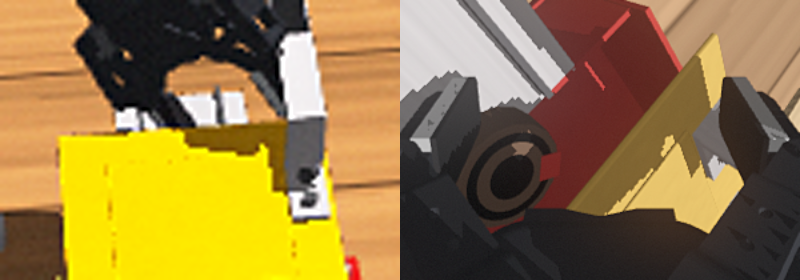

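The wrist view shows the bearing (505,175) against pad B (445,120) at the brink, under the raised cover. A few millimetres more should do it.

```bash
python3 -m pendant '[85,0.8,1.4,2.6,0, 85,0.8,1.4,2.6,0, 85,0.8,1.4,2.6,0, 85,0,0,0,0]'; python3 - <<'E'
from h import *
go([.66,.068,.095]); cover()
p2,d2=viewer.grab_frame("wrist"); np.save("pics/wd5.npy",d2)
cv2.imwrite("pics/w5.png",p2[180:,100:460,::-1])
P=cloud("wrist",d2)
print([(np.round(x['location'],3).tolist(),round(x['score'],2)) for x in nets.look_for('worn_bearing','wrist')][:2])
E
```

```text
clock: 22.12
tcp_pos: [0.6534, 0.068, 0.094]
orientation: [0.917, 1.355, 0.063]
contact_force: [-4.2, -5.5, -1.5]
grip_width: 0.0852
t 22.12 tcp [0.6534 0.068  0.094 ] q [ 0.103  0.58  -0.034  1.937 -1.073  0.656  1.963] F [-4.2 -5.5 -1.5] w 0.0852
[[0.268, 0.456, 0.849], [0.532, 0.664, -0.525], [-0.803, 0.593, -0.064]]
to [0.66, 0.068, 0.095] total [1.  3.6 5.5] rows 1 each [1.  3.6 5.5]
lever pts 231 [-0.228  0.322] cover slope -0.242
[]
[([0.697, 0.02, 0.02], 0.97), ([0.641, 0.079, 0.172], 0.67)]
```

The bearing is now at z≈0.02, inside the box. I'll retreat along the path I came in on, lower the cover and withdraw.

```bash
python3 -m pendant '[85,-4,-6.8,-12.7,0, 85,-4,-6.8,-12.7,0, 85,-4,-6.8,-12.7,0, 85,-4,-6.8,-12.7,0, 85,-4,-6.8,-12.7,0, 85,-4,-6.8,-12.7,0, 85,0,0,0,0]'; python3 - <<'E'
from h import *
go([.561,.068,.094],[.561,.068,.055],[.49,.060,.055])
E
```

```text
clock: 23.2
tcp_pos: [0.5643, 0.0675, 0.0942]
orientation: [0.918, 1.352, 0.061]
contact_force: [-2.8, -7.6, -1.1]
grip_width: 0.0851
t 23.2 tcp [0.5643 0.0675 0.0942] q [ 0.169  0.481 -0.093  2.139 -1.172  0.596  2.11 ] F [-2.8 -7.6 -1.1] w 0.0851
[[0.271, 0.457, 0.847], [0.531, 0.663, -0.527], [-0.803, 0.593, -0.063]]
to [0.561, 0.068, 0.094] total [-0.4 -1.3 -3. ] rows 1 each [-0.4 -1.3 -3. ]
to [0.561, 0.068, 0.055] total [ 31.3 -23.1   2.5] rows 1 each [ 31.3 -23.1   2.5]
to [0.49, 0.06, 0.055] total [-23.5 -37.7 -55.9] rows 2 each [-11.7 -18.9 -28. ]
```

```bash
python3 -m pendant '[85,-1,-2,-4,0, 85,8,-6,0,0, 85,8,-6,0,0, 85,8,-6,0,0, 85,7,-5,0,0, 85,-6,-9,-14,0, 85,-6,-9,-14,0, 85,-6,-10,-14,0, 85,-6,-10,-14,0, 85,0,0,0,0]'; python3 - <<'E'
from h import *
go([.45,.0,.2]); cover()
E
```

```text
clock: 24.45
tcp_pos: [0.4859, 0.0621, 0.0564]
orientation: [0.918, 1.352, 0.064]
contact_force: [0.5, 0.4, -0.2]
grip_width: 0.085
t 24.45 tcp [0.4859 0.0621 0.0564] q [ 0.362  0.501 -0.279  2.304 -1.339  0.481  2.381] F [ 0.5  0.4 -0.2] w 0.085
[[0.27, 0.455, 0.848], [0.533, 0.663, -0.526], [-0.802, 0.595, -0.064]]
to [0.45, 0.0, 0.2] total [-157.9   27.9   -7. ] rows 3 each [-52.6   9.3  -2.3]
lever pts 248 [0.005 0.134] cover slope 0.003
[([0.712, 0.031, 0.09], 0.52)]
```

The cover is shut again (slope about 0.003). I'll move clear and do a final check.

```bash
python3 -m pendant '[85,-45,8,-2,0, 85,-45,8,-2,0, 85,-45,8,-2,0, 85,0,0,0,0, 85,0,0,0,0]'; python3 - <<'E'
from h import *
obs(); cover()
p,d=viewer.grab_frame("scene"); cv2.imwrite("pics/s6.png",cv2.resize(p[130:330,120:480,::-1],None,fx=2,fy=2))
for n in ("sleeve","good_bearing","gear"): print(n,[np.round(x['location'],3).tolist() for x in nets.look_for(n,"scene")][:1])
E
```

```text
clock: 25.18
tcp_pos: [0.4571, 0.0095, 0.1791]
orientation: [0.917, 1.351, 0.065]
contact_force: [0.2, 0.1, 0.6]
grip_width: 0.085
t 25.18 tcp [0.4571 0.0095 0.1791] q [ 0.356  0.212 -0.1    2.276 -0.962  0.764  2.011] F [0.2 0.1 0.6] w 0.085
[[0.271, 0.454, 0.849], [0.533, 0.664, -0.525], [-0.802, 0.595, -0.061]]
lever pts 248 [-0.     0.137] cover slope -0.007
[]
sleeve [[0.647, 0.219, 0.059]]
good_bearing [[0.62, -0.125, 0.013]]
gear [[0.389, 0.4, 0.023]]
```

View pics/s6.png

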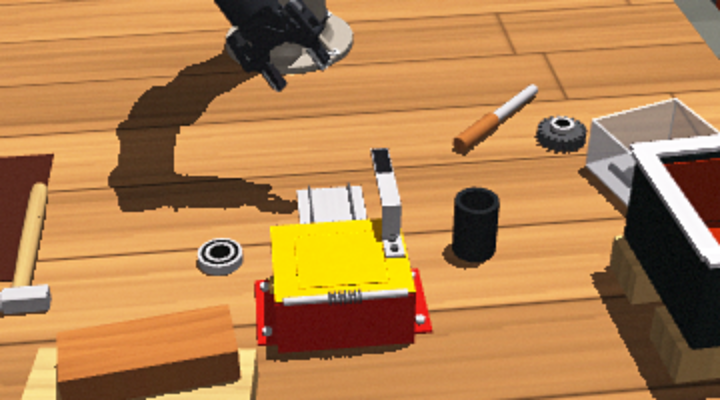

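The final view shows an empty ledge at (330,205), the cover shut at (340,260), the other parts in place and the gripper clear.

```bash
python3 -c "
from bench import r
print(r.hand_in())"
```

```text
the job is handed in; nothing more can be done
None
```

The worn bearing is in the scrap box and the cover is shut again. I handed the job in at about 25 s of the 45 s allowed. No verdict came back.

**How it was done:** The moves only allow a turn about the tool's own axis. To get one finger higher than the other, I tilted the tool about 37° by driving the arm against its reach limits in free space. One finger then went under the lever's inner edge. The lever rested on the finger's back face near the knuckle, not squarely on the fingertip. It held the cover at about 0.12 to 0.24 rad while the other fingertip pushed the bearing along the ledge. I then backed out the same way and lowered the cover.

**Last checks:**
- **Bearing:** while the cover was still up, the wrist camera found it at about (0.697, 0.020, 0.02), on the box floor. With the cover shut it can't be seen; the ledge is empty.
- **Cover:** the fitted slope was about −0.007 rad, so shut within measurement error.
- **Forces:** the tool force at rest was under 1 N, so the robot is touching nothing. During the push, readings at the end of each move stayed below about 9 N.
- **Other parts:** the sleeve, good bearing and gear look where they were in the final picture, as do the hammer and drift as far as they show. I compared these by eye. The sleeve's network reading differed by 20 mm in x between the top and scene cameras, which I put down to seeing different sides of it. The screwdriver and most of the parts bin were outside that picture, but the arm was never near them.

**Checks that missed:** in the top view the bearing detector once returned a low-score false hit (0.52) on the shut cover, and it found nothing in the last top picture.

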